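# Nest the tapered measuring pot on the oyster bench

### The arm

A 6-joint arm with a two-finger parallel gripper is mounted at the origin on the work surface. World frame = base frame: x ahead of the robot, y to its left, z up, the work surface at z = 0. Lengths are in m, angles in rad, forces in N, time in s.
With the tool pointing down it reaches from about 0.2 to 0.875 m from the base axis. Payload 3.4 kg.
Tool frame: the origin (TCP) lies at the very end of the fingers, on their centre line; the grasp point (between the pads) lies 19 mm behind it; y points along the fingers, x is the direction in which the jaws open and shut, and the axes are right-handed (so a half turn about y gives the same grasp; the last joint's range is limited). The gripper opens to 94 mm and grips with 3 to 60 N. Pads are 16 mm wide; open, the fingers measure 119 mm over their backs; the gripper's body (75 mm by 177 mm) begins 78 mm behind the grasp point.
Start: joints at [-1.378, 0.276, 1.505, -0, 1.361, -0.121], TCP at [0.177, -0.547, 0.205] pointing down, gripper open.
Joint ranges: [-2.89, 2.89], [-0.75, 2.08], [0.22, 2.7], [-1.18, 4.32], [0.11, 2.71], [-2.7, 2.7]. Speed limits (rad/s): [2.57, 2.57, 3.14, 3.14, 3.14, 3.14].

### API

Orientations are given as a unit quaternion [x, y, z, w].
In Python, from bench import manip gives the robot as it stands. Calls block until the motion is done:
- manip.move_to(position, orientation): joint-space move of the TCP to a pose.
- manip.move_straight(position, attitude=None, feed=0.15): straight line of the TCP; attitude=None keeps the orientation; feed is the mean speed in m/s.
- manip.move_j(angles): joint-space move.
- manip.set_gripper(opening, f_grip=None): finger opening in m; f_grip is the grip in N (None keeps the last); returns when the fingers have stopped.
- manip.dwell(seconds).
- manip.ik(position, orientation): joint angles nearest the present ones, or None.
- manip.sense(): the state.
- manip.grab_frame(name): name is "side" or "top"; returns the picture (400x640x3 uint8, red, green, blue); there is no depth.
- manip.calibration(name): a dict with "fx", "fy", "cx", "cy" (pixels), "R" (3x3) and "t" (3): a world point X has camera coordinates R X + t. Camera axes: x right, y down, z forward; pixel columns grow to the right and rows downward; lengths in m; the calibration is good to about 2 mm. A picture is of the moment at which its call begins. calibration takes no time and is no camera call.
A pose or a line that the arm cannot do raises manip.IKError and nothing moves.
- manip.job_done(): hands the job in, once; it reports no verdict.
The state is a dict: "clock": time; "q": joint angles; "joint_velocities": joint speeds; "effort": joint torques, N m; "position": TCP position; "tcp_rot": TCP orientation; "wrist_force": force on the tool from outside, world axes, zero at the start; "ft_torque": the same for the moment, N m; "grip_width": finger opening in m.
Only numpy, scipy, OpenCV 4.12 (cv2) and the standard library are available. Lean on these libraries where they do the work, as an engineer would, in place of code of your own. Each camera call takes 0.05 s, during which the arm holds its last target. There are 200 camera calls.

### The job

Put the tapered aluminium measuring pot away upright in the wider steel pot on the oyster bench: lower it into the rubber ring and press it lightly down until only its straight 45 mm top band stands above the steel rim, then let go. Do not press it much further, or it jams at the bottom, and leave the straight-sided can of the same height where it stands.

Things in the scene. Friction and masses are not known exactly. Their poses are not given: they have to be found in the camera images.
- pot: Tapered measuring pot: open, aluminium, loose, upright, about 0.1 kg, 115 mm tall, wall 3 mm. The lower 70 mm is a cone widening upward from 38 to 62 mm outer diameter; above it a straight band, 64 mm outer diameter and 45 mm high, reaches the rim: grip it there from above, across the outside. Origin: centre of its underside; z up along its axis.
- nest: Wider steel pot, fixed to the bench (its place varies): open, upright, 90 mm tall, 90 mm outer and 84 mm inner diameter at the rim, on a 110 mm foot. Holds the rubber ring. Properly nested, the tapered pot's underside is 20 mm above the bench (45 mm of it above the steel rim, ring pushed 20 to 24 mm down). Origin: centre of its underside, on the bench; z up.
- ring (a joint): Slide of the black rubber ring in the steel pot, m: 0 at start (3 mm below the rim), grows downward, jams at 0.04. Ring 14 mm high, conical hole 54 mm wide on top, 50 below. It catches the pot when the pot's underside is 40 to 44 mm above the bench, then slides down with it against a drag of about 6 N (plus 0.6 N per 10 mm/s) and stays where it is left.
- can: A straight-sided aluminium can, a bystander: open, loose, upright, 64 mm outer diameter all the way down, 115 mm tall, 0.13 kg. It does not fit the ring. Origin: centre of its underside; z up.

How it is judged:
At the end, for the whole second after the job is handed in: The tapered pot stands at rest and released in the steel pot: its centre within 12 mm of the steel pot's, upright within 10 degrees, with its underside 8 to 32 mm above the bench (33 to 57 mm of it above the steel rim) (horizontal distance between pot and nest below 0.012 m and angle between pot's own z axis and vertical below 0.18 rad and z of pot in the frame of nest between 0.008 and 0.032 m and linear speed of pot below 0.02 m/s); the robot touches nothing.
It fails at once if the pot is pressed to the bottom and jams (less than 31 mm of it left above the steel rim) (horizontal distance between pot and nest below 0.02 m and z of pot in the frame of nest below 0.006 m).
It fails at once if the pot is rammed: over 100 N of contact force, summed round the cone, between it and the steel pot with its ring (a push of some 25 N) (contact force between pot and nest above 100 N).
It fails at once if the straight can is shifted by more than 40 mm or knocked over (distance of can from where it was at the start of the episode above 0.04 m or angle between can's own z axis and vertical above 0.5 rad).
It also fails if it takes over 40 s, if anything falls off the work surface, if the arm or the gripper's body presses on something with over 40 N, if the wrist force passes 120 N, or if a joint passes its speed limit or range.

## Working session

There is one attempt and no reset: what is moved stays moved. The work goes in short steps, each a Python script; the robot and the scene stay as the last script left them, time stands still between calls to the robot, and variables do not carry over. Pictures are saved under pics/ and viewed, about 8 in all and at most 12, crops included, and the job is handed in when it is done.

```bash
mkdir -p pics
python3 - <<'E'
from bench import manip
import cv2,numpy as np
for n in("top","side"):
    im=manip.grab_frame(n); cv2.imwrite(f"pics/{n}0.png",im[:,:,::-1])
    c=manip.calibration(n); R=np.array(c["R"]);t=np.array(c["t"]); print(n,c["fx"],c["cx"],c["cy"],(-R.T@t).round(3),R.round(3).tolist())
s=manip.sense();print(s["clock"],s["tcp_rot"],s["grip_width"],s["wrist_force"])
E
```

```text
top 384.3616838724057 311.6981171368358 192.0796594856471 [0.438 0.026 0.913] [[-0.024, -0.999, 0.03], [-0.993, 0.02, -0.115], [0.114, -0.033, -0.993]]
side 377.23524267815117 318.646515655943 193.76756407348165 [ 0.341 -0.442  0.599] [[0.899, -0.437, -0.003], [-0.327, -0.669, -0.668], [0.29, 0.602, -0.744]]
0.1 [-0.57161078  0.41614266 -0.41531185  0.57236569] 0.09400747488976906 [0.55056113 0.20058131 0.3941106 ]
```

View pics/top0.png

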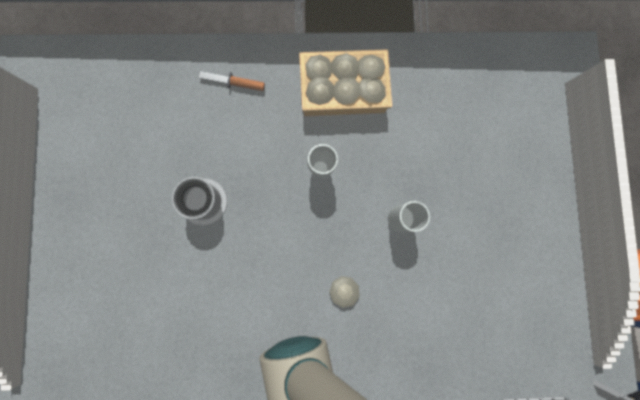

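View pics/side0.png

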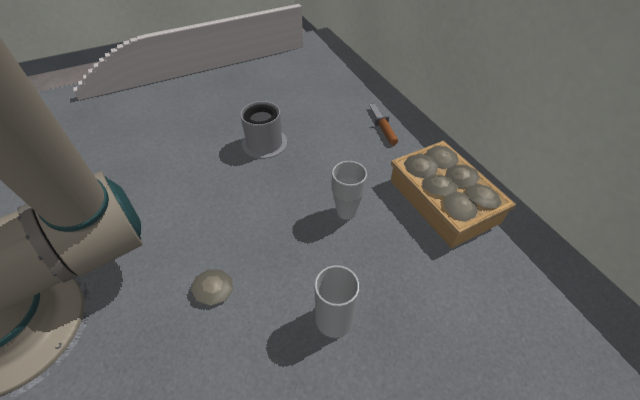

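```bash
cat > h.py <<'E'
from bench import manip
import cv2,numpy as np
def cast(n,uv,z):
    c=manip.calibration(n);R=np.array(c["R"]);C=-R.T@np.array(c["t"])
    uv=np.asarray(uv,float).reshape(-1,2)
    d=np.c_[(uv[:,0]-c["cx"])/c["fx"],(uv[:,1]-c["cy"])/c["fy"],np.ones(len(uv))]@R
    return C+d*((z-C[2])/d[:,2])[:,None]
def proj(n,X):
    c=manip.calibration(n);p=np.atleast_2d(X)@np.array(c["R"]).T+np.array(c["t"])
    return np.c_[p[:,0]/p[:,2]*c["fx"]+c["cx"],p[:,1]/p[:,2]*c["fy"]+c["cy"]]
def rim(n,im,uv,z,thr,r=28):
    u,v=uv;g=cv2.cvtColor(im,cv2.COLOR_RGB2GRAY)[v-r:v+r,u-r:u+r]
    m=(g>thr).astype(np.uint8)
    cs=max(cv2.findContours(m,cv2.RETR_EXTERNAL,cv2.CHAIN_APPROX_NONE)[0],key=lambda c:cv2.contourArea(cv2.convexHull(c)))
    P=cast(n,cv2.convexHull(cs).reshape(-1,2)+[u-r,v-r],z)[:,:2]
    (x,y),R=cv2.minEnclosingCircle(P.astype(np.float32))
    return np.array([x,y]),R
def crop(n,im,uv,c,z,D,r=32,s=7):
    u,v=uv;k=cv2.resize(im[v-r:v+r,u-r:u+r],None,fx=s,fy=s,interpolation=cv2.INTER_NEAREST)[:,:,::-1].copy()
    a=np.linspace(0,2*np.pi,40);q=proj(n,np.c_[c[0]+D/2*np.cos(a),c[1]+D/2*np.sin(a),a*0+z])
    cv2.polylines(k,[np.int32((q-[u-r,v-r]+.5)*s)],True,(0,0,255),1);return k
E
python3 - <<'E'
from h import *
T={"top":{"pot":((323,159),.115,.064),"can":((415,216),.115,.064),"nest":((194,198),.09,.09)},
"side":{"pot":((349,175),.115,.064),"can":((337,285),.115,.064),"nest":((262,113),.09,.09)}}
rows=[]
for n in T:
    im=cv2.imread(f"pics/{n}0.png")[:,:,::-1].copy();row=[]
    for o,(uv,z,D) in T[n].items():
        print(n,o,cast(n,uv,z)[0].round(4),end=' ')
        for thr in(140,160,180):
            try:c,R=rim(n,im,uv,z,thr);print(c.round(4),round(2e3*R,1),end=' ')
            except Exception as e:print(e)
        print()
        row.append(crop(n,im,uv,cast(n,uv,z)[0],z,D,s=4))
    rows.append(np.hstack(row))
cv2.imwrite("pics/c0.png",np.vstack(rows))
E
```

```text
top pot [ 0.6002 -0.0266  0.115 ] [ 0.6017 -0.0252] 165.4 [ 0.6027 -0.0257] 68.3 [ 0.6044 -0.0253] 63.2 
top can [ 0.4755 -0.2162  0.115 ] [ 0.4793 -0.2174] 161.3 [ 0.4762 -0.215 ] 69.0 [ 0.4884 -0.2032] 50.3 
top nest [0.5256 0.2496 0.09  ] [0.5295 0.2523] 163.4 [0.55   0.2277] 82.5 [0.5496 0.2096] 47.8 
side pot [ 0.5993 -0.0338  0.115 ] [ 0.6038 -0.028 ] 62.5 [ 0.5862 -0.0043] 17.9 max() iterable argument is empty

side can [ 0.4776 -0.2184  0.115 ] [ 0.478  -0.2173] 63.3 [ 0.4923 -0.2238] 52.1 [ 0.5022 -0.2338] 15.9 
side nest [0.5321 0.2447 0.09  ] max() iterable argument is empty
max() iterable argument is empty
max() iterable argument is empty
```

View pics/c0.png

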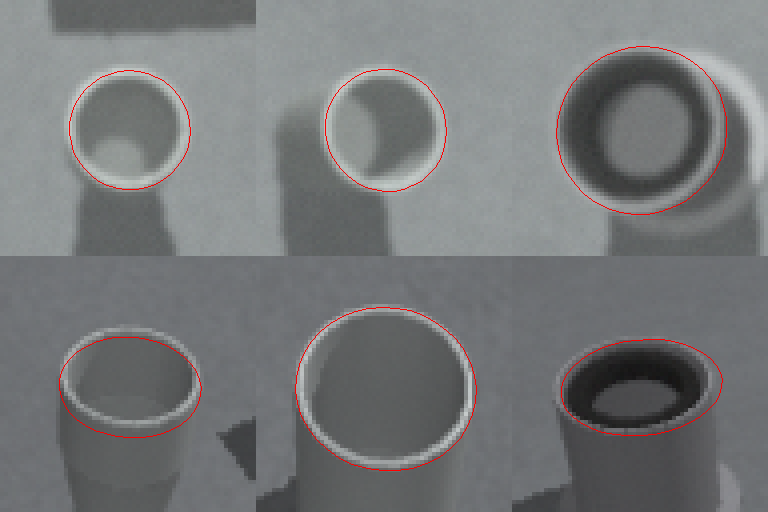

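```bash
cat >> h.py <<'E'
from scipy.spatial.transform import Rotation as Ro
def quat(a):
    x=np.array([np.cos(a),np.sin(a),0]);y=np.array([0,0,-1.]);return Ro.from_matrix(np.c_[x,y,np.cross(x,y)]).as_quat()
def st():
    s=manip.sense();print(round(s["clock"],2),np.round(s["position"],4),"F",np.round(s["wrist_force"],2),"w",round(s["grip_width"],4));return s
E
python3 - <<'E'
from h import *
for z in(.087,.09):print("nest top",cast("top",(193.5,198),z),"side",cast("side",(260.6,112.75),z))
pot=(.603,-.0265)
s=manip.sense();R=Ro.from_quat(s["tcp_rot"]).as_matrix();print(R[:,0])
best=min((a for a in(np.pi/2,-np.pi/2)),key=lambda a:abs(manip.ik([*pot,.26],quat(a))[5]))
print(best,manip.ik([*pot,.26],quat(best)),manip.ik([.527,.249,.26],quat(best)))
p=s["position"];manip.move_straight([p[0],p[1],.26])
manip.move_to([*pot,.26],quat(best));st()
for n in("top","side"):
    im=manip.grab_frame(n);cv2.imwrite(f"pics/{n}1.png",im[:,:,::-1])
cv2.imwrite("pics/both1.png",cv2.resize(np.hstack([cv2.imread(f"pics/{n}1.png") for n in("top","side")])[80:300],(800,138*1)) )
E
```

```text
nest top [[0.52598354 0.25150531 0.087     ]] side [[0.5306974  0.25107649 0.087     ]]
nest top [[0.52566558 0.25068494 0.09      ]] side [[0.5295885  0.24701718 0.09      ]]
[ 0.30868271 -0.95116376 -0.0015781 ]
-1.5707963267948966 [-1.59153772e-01  2.95773942e-01  1.34289809e+00 -4.44089210e-16
  1.50292062e+00  1.41164255e+00] [ 3.22044500e-01  2.63357564e-01  1.38887276e+00 -4.44089210e-16
  1.48936233e+00  1.89284083e+00]
3.01 [ 0.6029 -0.0274  0.2599] F [ 0.89 -0.2   0.23] w 0.0941
```

Run:
```python
from h import *
pot=(.603,-.0265)
manip.move_straight([*pot,.10],feed=.12);st()
manip.move_straight([*pot,.08],feed=.05);s=st()
if np.linalg.norm(s["wrist_force"])<6:
    manip.set_gripper(.055,30);st()
    manip.move_straight([*pot,.255],feed=.12);s=st()
    manip.move_to([.5277,.249,.255],quat(-np.pi/2));manip.dwell(.3);st()
for n in("top","side"):
    im=manip.grab_frame(n);cv2.imwrite(f"pics/{n}2.png",im[:,:,::-1])
a=cv2.imread("pics/top2.png")[80:300,100:400];b=cv2.imread("pics/side2.png")[0:220,150:450]
cv2.imwrite("pics/v2.png",cv2.resize(np.hstack([a,b]),None,fx=1.33,fy=1.33))
```

```text
4.59 [ 0.6036 -0.0266  0.1008] F [-0.49 -0.05  0.61] w 0.0938
5.14 [ 0.6028 -0.0264  0.0796] F [1.04 0.55 0.81] w 0.0942
5.72 [ 0.6031 -0.0265  0.0801] F [-1.03 -0.05  0.52] w 0.0629
7.33 [ 0.6025 -0.0264  0.2541] F [-0.2  -0.04 -1.05] w 0.0633
8.73 [0.5282 0.2481 0.2549] F [ 0.07 -0.51 -1.23] w 0.0634
```

View pics/v2.png

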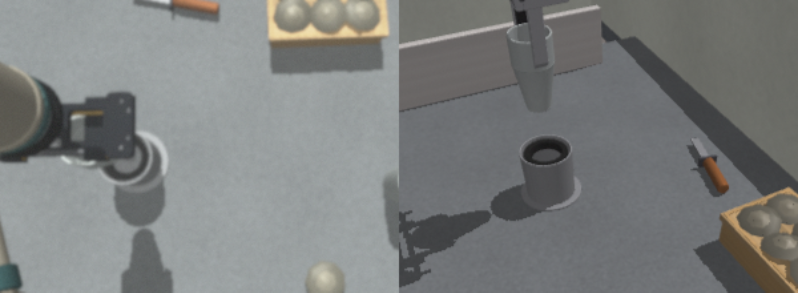

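Run:
```python
from h import *
manip.move_straight([.5277,.249,.178],feed=.1);manip.dwell(.2);p=st()["position"]
im=manip.grab_frame("side");cv2.imwrite("pics/side3.png",im[:,:,::-1])
u0,v0,s=215,40,8
k=cv2.resize(im[v0:v0+75,u0:u0+95],None,fx=s,fy=s,interpolation=cv2.INTER_NEAREST)[:,:,::-1].copy()
a=np.linspace(0,2*np.pi,40)
for c,z,D,col in((p,p[2]-.08,.038,(0,255,0)),(p,p[2]-.01,.064,(0,255,0)),((.5277,.249),.09,.09,(0,0,255))):
    q=proj("side",np.c_[c[0]+D/2*np.cos(a),c[1]+D/2*np.sin(a),a*0+z]);cv2.polylines(k,[np.int32((q-[u0,v0]+.5)*s)],True,col,1)
k=k[:600];cv2.imwrite("pics/v3.png",k)
```

```text
9.95 [0.5281 0.2491 0.1788] F [-0.05  0.85 -0.9 ] w 0.0634
```

View pics/v3.png

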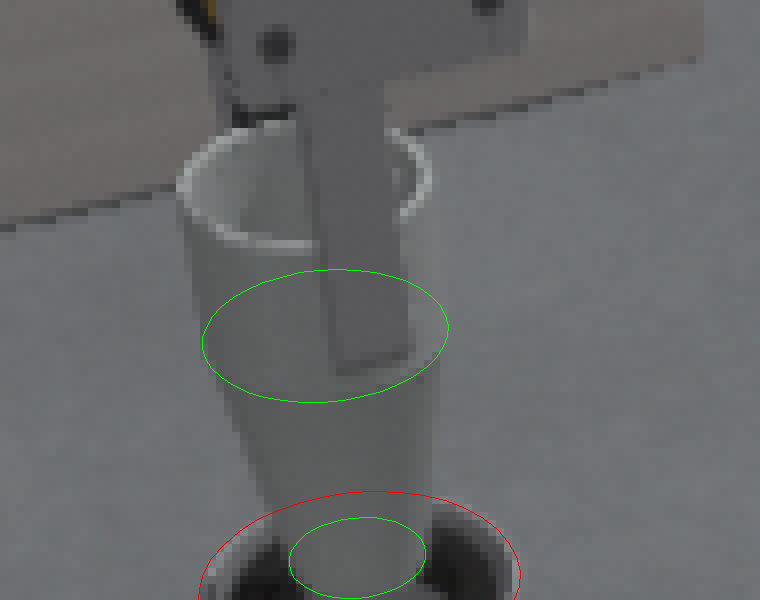

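Run:
```python
from h import *
manip.move_straight([.5277,.249,.130],feed=.06);st()
for z in (.124,.120,.116,.112,.108,.104,.100):
    manip.move_straight([.5277,.249,z],feed=.012);s=st()
    if abs(s["wrist_force"][2])>18 or np.hypot(*s["wrist_force"][:2])>12: print("stop");break
manip.dwell(.3);st()
for n in("top","side"):
    im=manip.grab_frame(n);cv2.imwrite(f"pics/{n}4.png",im[:,:,::-1])
cv2.imwrite("pics/v4.png",cv2.resize(cv2.imread("pics/side4.png")[40:175,195:330],None,fx=4,fy=4))
```

```text
10.95 [0.528  0.2495 0.1302] F [ 0.71  1.96 -1.09] w 0.0631
11.6 [0.5283 0.2502 0.1248] F [0.11 5.78 4.36] w 0.0632
12.08 [0.5283 0.2503 0.1208] F [0.07 5.84 4.  ] w 0.063
12.57 [0.5284 0.2503 0.1168] F [0.23 5.9  4.41] w 0.0631
13.05 [0.5284 0.2503 0.1129] F [0.36 5.96 3.83] w 0.0634
13.53 [0.5284 0.2503 0.1088] F [0.86 5.1  3.76] w 0.0633
14.02 [0.5284 0.2503 0.1048] F [-0.12  5.77  4.2 ] w 0.0631
14.5 [0.5284 0.2503 0.1009] F [0.58 4.97 3.53] w 0.0636
14.8 [0.5284 0.2503 0.1008] F [-0.57  6.41  4.12] w 0.0629
```

View pics/v4.png

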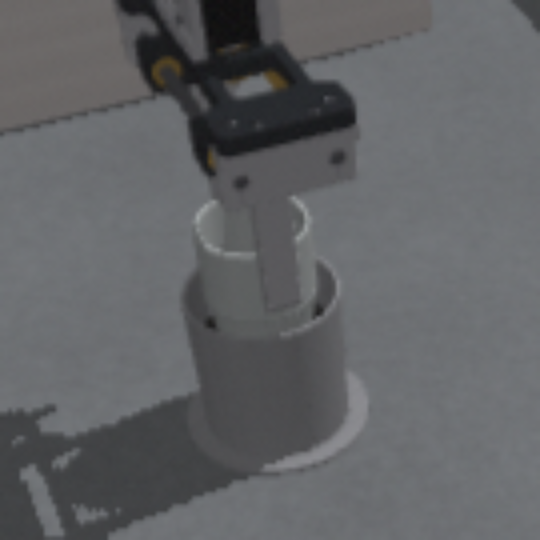

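Run:
```python
from h import *
manip.move_straight([.528,.2512,.100],feed=.01);manip.dwell(.2);s=st()
manip.set_gripper(.094);st()
manip.move_straight([.528,.2512,.16],feed=.06)
manip.move_straight([.528,.2512,.27],feed=.15)
manip.move_to([.45,-.02,.30],quat(-np.pi/2));st()
T=[]
for n in("top","side"):
    im=manip.grab_frame(n);cv2.imwrite(f"pics/{n}5.png",im[:,:,::-1])
    uv=proj(n,[.528,.25,.11])[0].astype(int);a=np.linspace(0,2*np.pi,40)
    k=crop(n,im,uv,(.528,.2505),.135,.064,r=40,s=5)
    q=proj(n,np.c_[.528+.045*np.cos(a),.2505+.045*np.sin(a),a*0+.09]);cv2.polylines(k,[np.int32((q-uv+40.5)*5)],True,(0,255,0),1)
    T.append(k)
cv2.imwrite("pics/v5.png",np.hstack(T))
```

```text
15.47 [0.5284 0.2509 0.1   ] F [1.75 2.57 3.32] w 0.0632
16.13 [0.5279 0.2512 0.0999] F [ 0.74 -0.03 -1.32] w 0.0939
19.27 [ 0.4504 -0.0194  0.2997] F [ 0.38  0.57 -0.02] w 0.0938
```

View pics/v5.png

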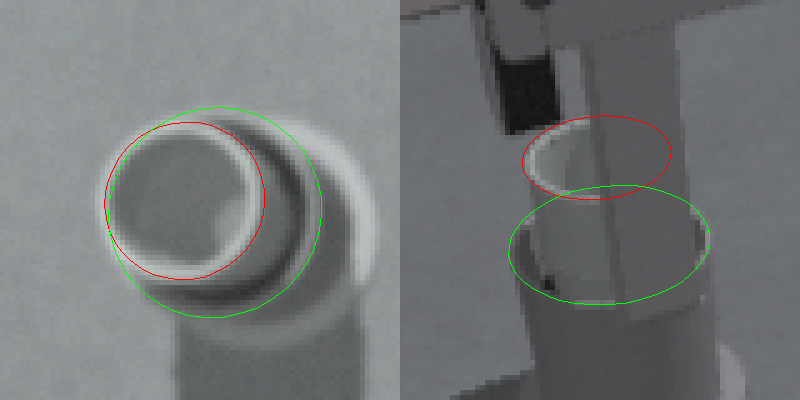

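Run:
```python
from h import *
manip.move_to([.2,-.45,.32],quat(-np.pi/2));st()
im=manip.grab_frame("side");cv2.imwrite("pics/side6.png",im[:,:,::-1]);n="side"
uv=proj(n,[.528,.25,.10])[0].astype(int);a=np.linspace(0,2*np.pi,40)
k=crop(n,im,uv,(.528,.2525),.135,.064,r=36,s=8)
q=proj(n,np.c_[.528+.045*np.cos(a),.2525+.045*np.sin(a),a*0+.09]);cv2.polylines(k,[np.int32((q-uv+36.5)*8)],True,(0,255,0),1)
cv2.imwrite("pics/v6.png",k)
t=manip.grab_frame("top");print("can",rim("top",t,(415,216),.115,160))
```

```text
21.18 [ 0.2008 -0.4495  0.32  ] F [-0.2  -0.09 -1.01] w 0.0939
can (array([ 0.47606406, -0.21468571]), 0.03450201824307442)
```

View pics/v6.png

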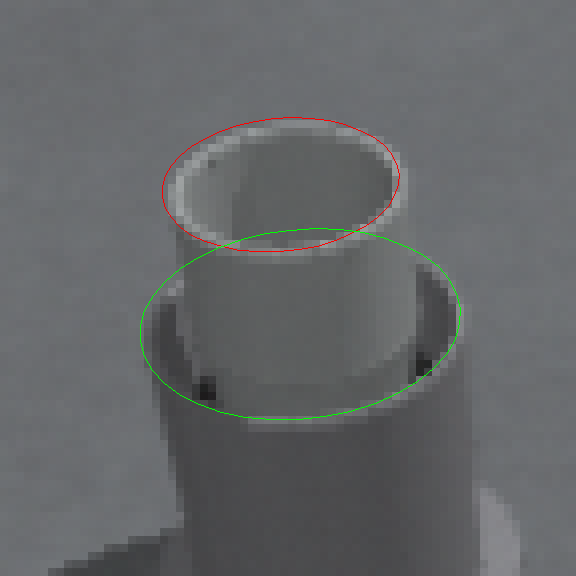

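```bash
python3 -c "
from bench import manip
manip.job_done();print(manip.sense()['clock'])"
```

```text
the job is handed in; nothing more can be done
the job is handed in; nothing more can be done
```

I gripped the tapered pot by its band, lowered it into the ring and pressed slowly until its underside was about 20 mm above the bench by TCP height. Then I released it, backed the arm off and handed the job in at about 21 s.

**Last checks:**
- **Fit:** The final side view shows the pot upright and concentric in the steel pot. Its rim is at about 135 mm, so about 45 mm stands above the steel rim, to within 1–2 mm.
- **Forces:** The press showed about 4–5 N vertically at the wrist, a bit below the stated 6 N drag.
- **Can:** Its measured position changed by less than 1 mm from the start.

**Disagreement:** My first nest position was about 2 mm off in y. It showed as a 6 N sideways force during the press, which I roughly halved by shifting the arm towards +y before letting go. The two cameras differed by about 4 mm on the nest position, but the pot and nest outlines were offset alike in each view, so their relative fit still holds.

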